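Shut and lock the dust box's clean-out lid

ROBOT

A 7-joint arm with a two-finger parallel gripper is mounted at the origin on the work surface. World frame = base frame: x ahead of the robot, y to its left, z up, the work surface at z = 0. Lengths are in mm, angles in rad, forces in N, time in s.
With the tool pointing down it reaches from about 400 to 850 mm from the base axis. Payload 10.4 kg.
Tool frame: the origin (TCP) lies at the very end of the fingers, on their centre line; the grasp point (between the pads) lies 19 mm behind it (ctrl.tcp_to_grasp is the z of the grasp point in the tool frame, in mm); z points along the fingers, y is the line along which they close (so a half turn about z gives the same grasp; the last joint's range is limited). The gripper opens to 85 mm and grips with 20 to 120 N. Pads are 22 mm wide; open, the fingers measure 114 mm over their backs; the gripper's body (76 mm by 85 mm) begins 54 mm behind the grasp point. The pads swing forward as they close: fully open they stand 13 mm farther back than shut.
Start: joints at [1.247, 0.332, -0.065, 1.46, 0.022, 1.35, -0.088], TCP at [185.201, -596.955, 198.238] pointing down, gripper open.
Joint ranges: [-2.6, 2.6], [-0.5, 2.12], [-1.47, 1.34], [0.16, 2.42], [-1.27, 4.41], [0.06, 2.06], [-2.6, 2.6]. Speed limits (rad/s): [2.22, 2.22, 2.79, 2.79, 3.14, 3.14, 3.14].

INTERFACE

Orientations are given as [roll, pitch, yaw] about the fixed x, y, z axes, in that order (R = Rz(yaw) Ry(pitch) Rx(roll)).
In Python, from rig import ctrl gives the robot as it stands.
- The arm moves only by the tool apply_moves, never from a script. Its arguments are lists of equal length, an entry for each row: "linear": the shift along the tool's x, y, z in cm, a list of three; "turn": the turn, a rotation vector about the tool's x, y, z in degrees, a list of three. In form: {"linear": [[x, y, z], ...], "turn": [[rx, ry, rz], ...]}. A call has 1 to 10 rows; each row is the pose to reach, as a shift and turn from the pose commanded when the call began, along the tool's axes at that moment; what a row does not reach only later rows make up. A row lasts 1/12 s, in which the tool goes at most 41.7 mm and 7.16 degrees, less where a joint would pass 70% of its speed; a pose out of reach is approached as far as the arm can. A call with a gripper value outside its range is refused whole. "hand" is the finger opening in cm, from 0 to 8.54, set as the call begins (left out, the last holds). The fingers move at their own pace and stop on an object; the grip force is fixed at half the most. Time passes only in rows, so rows that repeat a pose let the fingers close. It gives the time, the measured TCP pose, the force, the opening and the grip force at its end, in the units of the state.
- ctrl.observe(): the state, without advancing time (a new reading comes with each control period).
- ctrl.get_image(name): name is "scene" or "side" or "wrist"; returns a dict with "img" (420x560x3 uint8, red, green, blue), "K" (3x3 intrinsics, pixels), "rvec" (rotation vector, rad) and "tvec" (3), from world to camera coordinates, as OpenCV has them. Camera axes: x right, y down, z forward; pixel columns grow to the right and rows downward; lengths in mm; the calibration is good to about 2 mm. A picture is of the moment at which its call begins. There is no depth.
- ctrl.job_done(): hands the job in; it is judged then, once.
The state is a dict: "t": time; "qpos": joint angles; "joint_velocities": joint speeds; "tau": joint torques, N m; "tool_pos": TCP position; "orientation": TCP orientation; "force": force on the tool from outside, world axes, zero at the start; "moment": the same for the moment, N m; "finger_gap": finger opening in mm; "grasp_force": force on a finger pad.
Only numpy, scipy, OpenCV 4.12 (cv2) and the standard library are available. Lean on these libraries where they do the work, as an engineer would, in place of code of your own. Each camera call takes 0.05 s, during which the arm holds its last target. There are 200 camera calls.

TASK

Shut the lid of the green dust clean-out box, then lock its orange quarter-turn fastener: press gently on it while turning it clockwise until it drops into its detent, nearly flush with the collar, and leave it locked. Do not force it: stop turning once it has dropped, so that its collar is not dragged round, and do not crush the springy bush under it. Leave everything else on the bench where it is.

Things in the scene. Friction and masses are not known exactly. Their poses are not given: they have to be found in the camera images.
- lid (a joint): Hinge of the lid, rad: 0 = shut flat on the box, growing as it opens upward; starts 0.45 to 0.75. A stiff friction hinge: the lid stays where it is left, and a push down of a few newtons near its free edge moves it; at 0 it meets a hard stop.
- lid_hinge (a point): Middle of the lid's hinged edge, on its upper face. Axes turn with the lid: z out of the upper face, x towards the hinge, y along it. The lid, a bare aluminium plate 6 mm thick, reaches 250 mm from here along -x and is 270 mm wide (135 mm each way). Shut, its upper face is level, 106 mm above the table.
- lid_push (a point): Point on the lid's upper face where it can be pushed shut: 175 mm from the hinge line, 90 mm to the +y side of the middle; nothing stands on the lid within 45 mm of it.
- dustbox: Green steel clean-out box of a dust extractor, fixed to the bench: 250 (x) x 270 (y) x 100 mm high, open on top, a round metal duct stub (86 mm across, 50 mm long) on its +y side. Origin under its middle; x points from the lid's free edge to its hinge, z up. With the lid shut the fastener's axis stands upright 15 mm from the middle towards -x.
- lid_mark (a point): Red mark on the lid's upper face, 45 mm from the fastener's axis towards the free edge. Axes as the lid's.
- collar_mark (a point): Small red mark on the rim of the fastener's dark steel collar (74 mm across, rim 11 mm above the lid), 34.5 mm from the fastener's axis, pointing at lid_mark. The collar is clamped in the lid: twisting the handle with more than about 0.5 N m against a stop drags it round.
- collar_top (a point): Middle of the collar at the height of its rim, on the fastener's axis, 11 mm above the lid's upper face. The collar and all it carries sit on a springy bush that gives about 1 mm for each 2.5 N of push down on the fastener (4 mm at 10 N) and comes back up; 9 mm (22 N) crushes it.
- handle_disc (a point): Centre of the top of the fastener's black disc (60 mm across), on the fastener's axis. Unlocked, 8 mm above the collar rim; locked, it has dropped 7 mm, to 1 mm above the rim, and stays there when let go. Axes: z up out of the disc, y along the grip bar. Fingertips may rest on the disc beside the bar.
- handle_top (a point): Centre of the top of the orange grip bar on the disc, on the fastener's axis, 25 mm above handle_disc: bar 50 mm long (its y), 10 mm thick (its x), 25 mm high, starting within 1.1 rad of the hinge's direction. Clockwise from above locks. It turns level with a drag of 0.14 N m, up to 0.35 when pushed at 10 N.
- detent (a point): On the fastener axis, 7 mm above the lid. A pin under the disc must find a hidden pocket, its middle 0.6 to 1.55 rad clockwise of the bar's start, different each time. Over it, for about 0.35 rad, a push on the disc (over 4 N, stiff plunger) sinks the handle 7 mm; then it can turn only 0.07 rad each way from its middle. Without push it passes over; a hard stop lies 0.5 rad beyond.
- screwdriver: Screwdriver lying on the bench, bystander.
- floor_sample: Floorboard sample 180 x 90 x 14 mm, bystander.
- offcut: Pale wood offcut 90 x 45 x 30 mm, bystander.
- glue: Yellow glue bottle 60 mm wide, 170 mm tall, bystander.
- filler_tin: Tin 80 mm wide, 90 mm tall, bystander.
- tape_measure: Yellow tape measure 72 x 36 x 66 mm, bystander.
- spare_knob: Black spare knob lying on the bench, 52 mm wide, 30 mm tall, bystander.

How it is judged:
By the outcome, as a careful person would: the job done as asked, in the order asked, and still so for the second after the job is handed in, with the robot touching nothing.
It also fails if it takes over 67 s, if anything falls off the work surface, if the arm or the gripper's body presses on something with over 40 N, if the wrist force passes 120 N, or if a joint passes its speed limit or range.

## Working session

There is one attempt and no reset: what is moved stays moved. The work goes in short steps, Python scripts to look and compute and a tool call to move; the robot and the scene stay as the last step left them, time stands still between calls to the robot, and variables do not carry over. Pictures are saved under pics/ and viewed, at most 10 in all, crops included, and the job is handed in when it is done.

Besides the shell and the picture viewer there is one more tool, called after "Call:" as name(argument=value, ...) on one line, values as JSON. apply_moves: Moves the arm, as the interface text tells. Its arguments: {"type":"object","properties":{"linear":{"type":"array"},"turn":{"type":"array"},"hand":{"type":"number"}},"required":["linear","turn"]}

```bash
mkdir -p pics; ls; cat > h.py <<'E'
from rig import ctrl
import numpy as np, cv2
from scipy.spatial.transform import Rotation as Rn
def snap(n,f=None):
    d=ctrl.get_image(n)
    if f: cv2.imwrite('pics/'+f,d['img'][:,:,::-1])
    return d
def ray(d,u,v):
    R=cv2.Rodrigues(np.array(d['rvec'],float))[0]; t=np.array(d['tvec'],float).ravel()
    c=-R.T@t; r=R.T@np.linalg.inv(d['K'])@np.array([u,v,1.]); return c,r/np.linalg.norm(r)
def plane(d,u,v,z):
    c,r=ray(d,u,v); return c+r*(z-c[2])/r[2]
def tri(a,b):
    A=np.zeros((3,3));B=np.zeros(3)
    for c,r in (a,b):
        P=np.eye(3)-np.outer(r,r);A+=P;B+=P@c
    x=np.linalg.solve(A,B); return x,[np.linalg.norm(np.cross(x-c,r)) for c,r in (a,b)]
def proj(d,p):
    return cv2.projectPoints(np.array([p],float),np.array(d['rvec'],float),np.array(d['tvec'],float),np.array(d['K'],float),None)[0].ravel()
def pose():
    s=ctrl.observe(); return np.array(s['tool_pos']),Rn.from_euler('xyz',s['orientation'])
def totool(p,rpy=None):
    """shift in cm (tool axes) and rotvec deg from present measured pose"""
    x,R=pose(); sh=R.inv().apply(np.array(p)-x)/10
    rv=None if rpy is None else np.degrees((R.inv()*Rn.from_euler('xyz',rpy)).as_rotvec())
    return sh.round(2),rv
E
python3 - <<'E'
from h import *
a=snap('scene','s0.png');b=snap('side','d0.png')
s=ctrl.observe();print(s)
for d in (a,b):
    print(ray(d,280,210)); hsv=cv2.cvtColor(d['img'],cv2.COLOR_RGB2HSV)
    for n,lo,hi in(('orange',(8,170,120),(18,255,255)),('red',(0,150,80),(4,255,255)),('red2',(174,150,80),(180,255,255)),('green',(45,80,30),(85,255,255))):
        m=cv2.inRange(hsv,lo,hi);k,l,st,ce=cv2.connectedComponentsWithStats(m)
        print(n,[(st[i].tolist(),ce[i].round(1).tolist()) for i in range(1,k) if st[i][4]>8])
E
```

```text
pics
{'t': 0.1, 'qpos': array([ 1.24738554,  0.33283205, -0.06471959,  1.46086359,  0.02158141,
        1.34986782, -0.08850002]), 'joint_velocities': array([ 1.45317412e-05, -1.84991374e-03,  3.58780669e-04, -2.15440867e-03,
       -1.44513684e-03,  1.60852810e-04, -6.38055792e-04]), 'tau': array([ 1.45615169e-03, -6.26749277e+01,  4.96469170e-02, -3.92429066e+01,
        1.64303166e-02,  6.96826814e-03,  3.49473794e-05]), 'tool_pos': array([ 185.08782478, -596.57567698,  197.47796076]), 'orientation': array([-3.14031672e+00,  3.15738455e-05,  3.00844562e-01]), 'force': array([ 0.84151217, -0.49637557,  0.19822303]), 'moment': array([-0.00194211, -0.0140621 , -0.00410472]), 'grasp_force': 0.0, 'finger_gap': 85.15455466045728}
(array([ 1238.22281467, -1036.04304963,  1028.08099231]), array([-0.48054056,  0.65340892, -0.58492525]))
orange [([475, 153, 74, 139, 3943], [513.4, 239.0]), ([301, 193, 14, 10, 56], [307.6, 197.8]), ([248, 309, 12, 10, 100], [253.2, 313.2])]
red [([98, 287, 39, 16, 302], [117.7, 294.8]), ([0, 326, 152, 73, 692], [65.9, 365.4])]
red2 []
green [([227, 214, 139, 89, 4273], [283.9, 259.6])]
(array([137.1932544 , 895.11021655, 909.11069729]), array([ 0.28125922, -0.70953756, -0.64610348]))
orange [([261, 102, 8, 4, 25], [264.6, 103.6]), ([244, 149, 14, 15, 120], [250.7, 155.5])]
red [([315, 86, 17, 5, 32], [323.2, 88.1]), ([430, 87, 6, 17, 27], [432.2, 94.4]), ([341, 91, 60, 12, 118], [370.6, 96.3]), ([410, 103, 20, 5, 43], [420.2, 104.9]), ([161, 119, 55, 34, 1047], [185.5, 132.2]), ([375, 152, 22, 16, 137], [385.8, 159.0])]
red2 []
green [([252, 0, 126, 102, 8782], [312.5, 38.1]), ([195, 166, 135, 108, 7745], [265.2, 215.7]), ([191, 227, 7, 8, 28], [194.5, 230.2])]
```

View pics/s0.png

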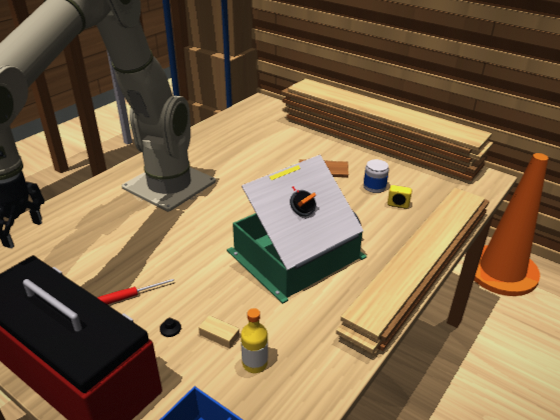

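View pics/d0.png

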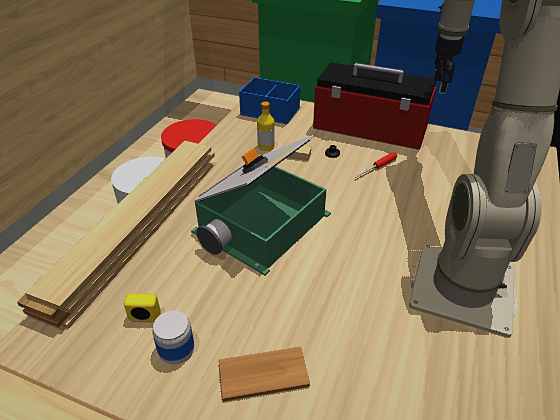

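The scene view shows the lid open, with its hinge edge from about (288,268) to (361,233), its free edge from (245,187) to (320,157), and the bar at (307,198). The side view shows the duct at (215,235). The hinge is on the far side (+x) from the robot.

```bash
python3 - <<'E'
from h import *
a=cv2.imread('pics/s0.png');b=cv2.imread('pics/d0.png')
A=cv2.resize(a[150:300,225:370],None,fx=2.75,fy=2.75*1,interpolation=cv2.INTER_CUBIC)
B=cv2.resize(b[125:275,185:335],None,fx=2.65,fy=2.65,interpolation=cv2.INTER_CUBIC)
h=max(A.shape[0],B.shape[0]);o=np.zeros((h,A.shape[1]+B.shape[1],3),np.uint8)
o[:A.shape[0],:A.shape[1]]=A;o[:B.shape[0],A.shape[1]:]=B;cv2.imwrite('pics/c1.png',o);print(o.shape,A.shape)
d=snap('scene');im=d['img'];hsv=cv2.cvtColor(im,cv2.COLOR_RGB2HSV)
m=((hsv[:,:,1]<45)&(hsv[:,:,2]>120)).astype(np.uint8)
m[:150]=0;m[300:]=0;m[:,:225]=0;m[:,366:]=0
c=max(cv2.findContours(m,0,2)[0],key=cv2.contourArea);hull=cv2.convexHull(c)
print(cv2.contourArea(c),cv2.approxPolyDP(hull,4,True).reshape(-1,2).tolist())
for p in((288,268),(361,233)):print(plane(d,*p,106))
E
```

```text
(412, 797, 3) (412, 399, 3)
7632.0 [[320, 155], [362, 230], [286, 268], [242, 185]]
[ 647.66673823 -195.81464402  106.        ]
[723.8569763   43.21411105 106.        ]
```

View pics/c1.png

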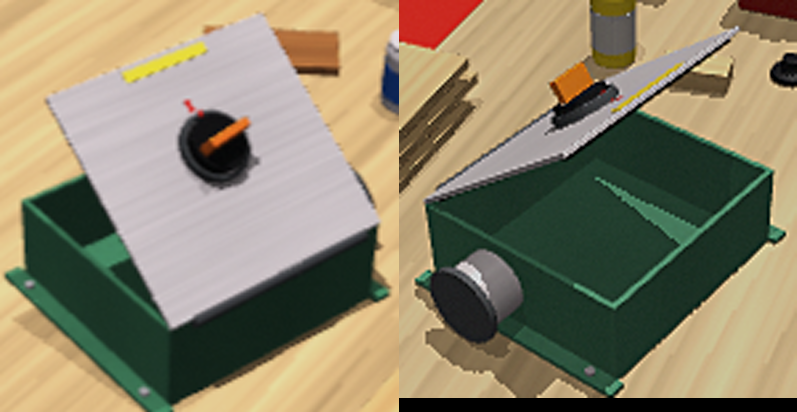

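The crops show the box rim corners: in the side view (266,240), (325,190) and (196,202), and in the scene view (234,224.5) and the front hinge corner (287,269). I'll fit the box pose and lid angle from these.

```bash
python3 - <<'E'
from h import *
from scipy.optimize import least_squares
a=snap('scene');b=snap('side')
P=[(a,(234.1,224.5),(-125,-135)),(a,(287,269),(125,-135)),(a,(362,231),(125,135)),(b,(325,190),(-125,-135)),(b,(266.1,240.1),(-125,135)),(b,(196,201.6),(125,135))]
W=np.array([plane(d,*p,102)[:2] for d,p,_ in P]);L=np.array([l for *_,l in P],float);print(W.round(0))
def T(q,l):
    c,s=np.cos(q[2]),np.sin(q[2]);return l@np.array([[c,s],[-s,c]])+q[:2]
r=least_squares(lambda q:(T(q,L)-W).ravel(),[580,-50,-.3]);q=r.x;print(q,r.fun.reshape(-1,2).round(1))
np.save('box.npy',q)
# lid: free edge corners in scene
ex=np.array([np.cos(q[2]),np.sin(q[2]),0]);ey=np.array([-ex[1],ex[0],0]);H=np.append(q[:2],106)+125*ex
def f(t):
    o=[]
    for y,p in((-135,(242,185)),(135,(320,155))):
        o+=list(proj(a,H+y*ey-250*(np.cos(t[0])*ex-np.sin(t[0])*np.array([0,0,1])))-p)
    o+=list(proj(b,H-135*0*ey-250*(np.cos(t[0])*ex-np.sin(t[0])*np.array([0,0,1])))*0)
    return o
r=least_squares(f,[.6]);th=r.x[0];print('lid',th,r.fun)
# handle tilted, at bar angle
print('axis shut',np.append(q[:2],0)-15*ex)
def lp(s,y,h=0):
    n=np.array([0,0,1])*np.cos(th)+ex*np.sin(th);return H+y*ey-s*(np.cos(th)*ex-np.sin(th)*np.array([0,0,1]))+h*n
print('push',lp(175,90),'free',lp(250,90),'handle top',lp(140,0,44),proj(a,lp(140,0,44)),proj(b,lp(140,0,44)))
print('shut push',H-175*ex+90*ey)
E
```

```text
[[ 416. -136.]
 [ 645. -197.]
 [ 719.   58.]
 [ 404. -119.]
 [ 478.  128.]
 [ 713.   61.]]
[ 5.62632225e+02 -3.41201727e+01 -2.73929504e-01] [[-10.7   6.1]
 [  1.1  -1.1]
 [  0.2   4.5]
 [  1.9 -11.5]
 [  1.1   1.3]
 [  6.4   0.7]]
lid 0.6410599544357327 [-1.32614888 -0.65766796 -1.15551754 -1.43117824  0.          0.        ]
axis shut [548.1914949  -30.06242506   0.        ]
push [572.29161818  56.6511814  210.65792587] free [514.42311408  72.91184031 255.51132267] handle top [600.28331871 -44.69987581 224.99068222] [307.98423859 196.36669565] [248.32596765 152.04854062]
shut push [538.84294394  66.05003301 106.        ]
```

Call:
apply_moves(linear=[[5, -4.5, -10.2], [9, -8, -10.2], [10, -9, -10.2], [56.3, -51, -10.2], [56.3, -51, -10.2], [56.3, -51, -10.2], [56.3, -51, -10.2], [56.3, -51, -10.2], [56.3, -51, -10.2], [56.3, -51, -10.2]], turn=[[0, 0, -7], [0, 0, -14], [0, 0, -21], [0, 0, -28], [0, 0, -35], [0, 0, -42], [0, 0, -49], [0, 0, -57], [0, 0, -57], [0, 0, -57]], hand=0)

```text
t: 1.08
tool_pos: [381.9, -263.7, 287.4]
orientation: [3.141, 0.001, 1.297]
force: [1.6, -0.5, -0.0]
finger_gap: 0.1
grasp_force: 0.0
```

```bash
python3 - <<'E'
from h import *
s=ctrl.observe();print(s['t'],s['qpos'].round(2),s['tool_pos'],s['orientation'],s['finger_gap'],s['force'])
print(totool([572,57,300],[np.pi,0,1.297]))
E
```

```text
1.0833 [ 0.96 -0.04 -0.43  1.7  -0.02  1.48  0.25] [ 381.88869074 -263.69304605  287.43331912] [3.14122492e+00 6.91927672e-04 1.29729587e+00] 0.06300874021372611 [ 1.6226748  -0.47839799 -0.00979758]
(array([36.01,  9.64, -1.28]), array([0.02107553, 0.03964142, 0.01695951]))
```

Call:
apply_moves(linear=[[32.8, 8.8, 0], [32.8, 8.8, 0], [32.8, 8.8, 0], [32.8, 8.8, 0], [32.8, 8.8, 0], [32.8, 8.8, 0], [32.8, 8.8, 0], [32.8, 8.8, 0], [32.8, 8.8, 0], [32.8, 8.8, 0]], turn=[[0, 0, 0], [0, 0, 0], [0, 0, 0], [0, 0, 0], [0, 0, 0], [0, 0, 0], [0, 0, 0], [0, 0, 0], [0, 0, 0], [0, 0, 0]])

```text
t: 1.92
tool_pos: [555.6, 29.9, 286.7]
orientation: [-3.14, -0.002, 1.301]
force: [-0.2, -0.6, -0.2]
finger_gap: 0.2
grasp_force: 0.0
```

```bash
python3 - <<'E'
from h import *
snap('side','d2.png');s=ctrl.observe();print(s['qpos'].round(2))
q=np.load('box.npy');ex=np.array([np.cos(q[2]),np.sin(q[2]),0]);ey=np.array([-ex[1],ex[0],0]);H=np.append(q[:2],106)+125*ex
for th in (.7,.64,.5,.4,.3,.2,.1,.05,0,-.02):
    p=H+90*ey-175*np.cos(th)*ex+np.array([0,0,175*np.sin(th)]);print(th,p.round(0),totool(p)[0])
E
```

```text
[ 0.52  0.22 -0.77  1.47  0.16  1.51 -0.52]
0.7 [578.  55. 219.] [3.28 1.51 6.8 ]
0.64 [572.  57. 211.] [3.28 0.85 7.63]
0.5 [559.  60. 190.] [ 3.28 -0.46  9.69]
0.4 [552.  62. 174.] [ 3.28 -1.22 11.26]
0.3 [546.  64. 158.] [ 3.28 -1.82 12.91]
0.2 [542.  65. 141.] [ 3.28 -2.25 14.6 ]
0.1 [540.  66. 123.] [ 3.28 -2.51 16.33]
0.05 [539.  66. 115.] [ 3.28 -2.58 17.21]
0 [539.  66. 106.] [ 3.28 -2.6  18.08]
-0.02 [539.  66. 103.] [ 3.28 -2.59 18.43]
```

View pics/d2.png

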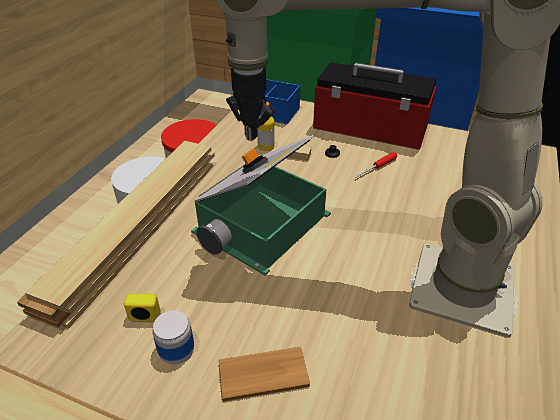

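The closed gripper is above the lid at about (250,138) and nothing is in its way. Next I push the lid down along its arc.

Call:
apply_moves(linear=[[3.3, 1.0, 3], [3.3, 1.0, 5], [3.3, 0.9, 6.5], [3.3, 0.8, 7.5], [3.3, 0.2, 8.6], [3.3, -0.5, 9.7], [3.3, -0.9, 10.5], [3.3, -1.2, 11.3], [3.3, -1.5, 12.1], [3.3, -1.8, 12.9]], turn=[[0, 0, 0], [0, 0, 0], [0, 0, 0], [0, 0, 0], [0, 0, 0], [0, 0, 0], [0, 0, 0], [0, 0, 0], [0, 0, 0], [0, 0, 0]])

```text
t: 2.8
tool_pos: [547.0, 62.2, 158.2]
orientation: [3.14, 0.0, 1.295]
force: [-0.7, -0.5, 4.9]
finger_gap: -0.0
grasp_force: 1.9
```

Call:
apply_moves(linear=[[0, -0.2, 0.8], [0, -0.4, 1.7], [0, -0.6, 2.5], [0, -0.7, 3.4], [0, -0.75, 3.9], [0, -0.8, 4.3], [0, -0.8, 4.6], [0, -0.8, 4.9], [0, -0.8, 5.0], [0, -0.8, 5.0]], turn=[[0, 0, 0], [0, 0, 0], [0, 0, 0], [0, 0, 0], [0, 0, 0], [0, 0, 0], [0, 0, 0], [0, 0, 0], [0, 0, 0], [0, 0, 0]])

```text
t: 3.63
tool_pos: [539.1, 64.9, 108.0]
orientation: [-3.142, 0.0, 1.296]
force: [0.4, 0.1, -0.3]
finger_gap: 0.1
grasp_force: 0.0
```

Call:
apply_moves(linear=[[0, 0, 0.1], [0, 0, 0.2], [0, 0, 0.3], [0, 0, 0.4], [0, 0, 0.4]], turn=[[0, 0, 0], [0, 0, 0], [0, 0, 0], [0, 0, 0], [0, 0, 0]])

```text
t: 4.05
tool_pos: [539.1, 64.9, 104.1]
orientation: [-3.142, 0.0, 1.296]
force: [-0.6, -0.0, 1.7]
finger_gap: 0.2
grasp_force: 0.7
```

Call:
apply_moves(linear=[[0, 0, 0.1], [0, 0, 0.2], [0, 0, 0.3], [0, 0, 0.3]], turn=[[0, 0, 0], [0, 0, 0], [0, 0, 0], [0, 0, 0]])

```text
t: 4.38
tool_pos: [539.0, 65.0, 101.0]
orientation: [-3.141, 0.0, 1.296]
force: [0.2, -0.5, 1.2]
finger_gap: 0.2
grasp_force: 0.6
```

Call:
apply_moves(linear=[[0, 0, 0.1], [0, 0, 0.2], [0, 0, 0.3], [0, 0, 0.4], [0, 0, 0.4]], turn=[[0, 0, 0], [0, 0, 0], [0, 0, 0], [0, 0, 0], [0, 0, 0]])

```text
t: 4.8
tool_pos: [539.0, 64.9, 97.0]
orientation: [-3.141, 0.0, 1.296]
force: [-0.8, 0.3, 1.0]
finger_gap: -0.3
grasp_force: 0.5
```

```bash
python3 - <<'E'
from h import *
a=snap('side');b=snap('scene')
A=cv2.resize(a['img'][110:280,170:350],None,fx=2.2,fy=2.2,interpolation=cv2.INTER_CUBIC)
B=cv2.resize(b['img'][150:320,220:400],None,fx=2.2,fy=2.2,interpolation=cv2.INTER_CUBIC)
cv2.imwrite('pics/c3.png',np.hstack([A,B])[:,:,::-1])
E
```

```text
(no output)
```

View pics/c3.png

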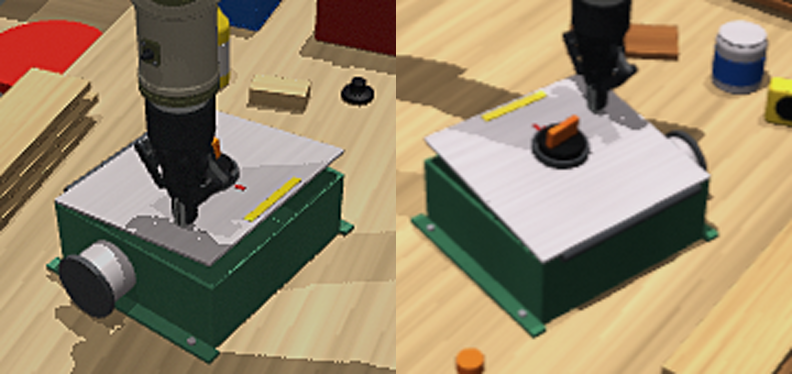

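Both views show the lid still slightly open: the gap at the free edge is roughly 30 mm and the fingertips rest on the lid. I'll compare the reported TCP with where the tip appears in the pictures.

```bash
python3 - <<'E'
from h import *
a=snap('side');b=snap('scene')
x,R=pose();print(x,ctrl.observe()['force'],ctrl.observe()['t'])
for d,o in((a,(170,110)),(b,(220,150))):print(proj(d,x),((proj(d,x)-o)*2.2).round())
ua=np.array([184,226])/2.2+[170,110];ub=np.array([599,110])-[396,0];ub=ub/2.2+[220,150]
print('tip seen',tri(ray(a,*ua),ray(b,*ub)))
def cor(u,v,d,o,dx=0):return ray(d,(u-dx)/2.2+o[0],v/2.2+o[1])
print('lid corner -x-y',tri(cor(343,153,a,(170,110)),cor(426,141,b,(220,150),396)))
print('lid corner +x+y',tri(cor(56,203,a,(170,110)),cor(707,177,b,(220,150),396)))
E
```

```text
[539.1447285   64.71069555  97.05061588] [0.13937058 0.00849192 0.5641945 ] 5.0
[254.02957077 219.60846032] [185. 241.]
[310.03437319 208.39250761] [198. 128.]
tip seen (array([539.21776008,  70.27504956, 124.67590554]), [np.float64(2.251807835189199), np.float64(2.251807835189217)])
lid corner -x-y (array([ 407.56234407, -128.22157412,  130.29278245]), [np.float64(1.4134001537108265), np.float64(1.4134001537109078)])
lid corner +x+y (array([715.04435392,  61.67454182,  99.31355475]), [np.float64(0.14026797791426068), np.float64(0.1402679779143537)])
```

```bash
python3 - <<'E'
from h import *
a=snap('side')
print('d2 TCP px',proj(a,[555.6,29.9,286.7]),proj(a,[555.6,29.9,310]))
im=cv2.imread('pics/d2.png');cv2.imwrite('pics/c4.png',np.hstack([cv2.resize(im[90:170,220:290],None,fx=5,fy=5),cv2.resize(a['img'][160:240,220:290,::-1],None,fx=5,fy=5)]))
s=ctrl.observe();print(s['t'],s['tool_pos'],s['force'],s['moment'])
E
```

```text
d2 TCP px [251.18742553 150.14289819] [250.8339589  141.88438037]
5.05 [539.14393718  64.70025239  97.07690509] [ 0.35692969 -0.38642659  0.24436291] [0.01393256 0.01127417 0.02074381]
```

View pics/c4.png

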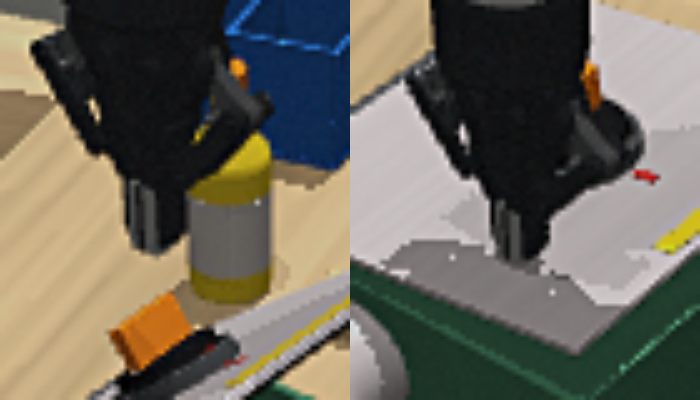

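The closed fingertips appear about 27 mm above the reported TCP in both pictures, so I keep lowering and judge by force.

Call:
apply_moves(linear=[[0, 0, 0.2], [0, 0, 0.4], [0, 0, 0.6], [0, 0, 0.8], [0, 0, 1.0], [0, 0, 1.2], [0, 0, 1.3], [0, 0, 1.4], [0, 0, 1.4]], turn=[[0, 0, 0], [0, 0, 0], [0, 0, 0], [0, 0, 0], [0, 0, 0], [0, 0, 0], [0, 0, 0], [0, 0, 0], [0, 0, 0]])

```text
t: 5.8
tool_pos: [539.1, 64.9, 82.9]
orientation: [-3.141, 0.0, 1.296]
force: [0.2, 0.4, 0.3]
finger_gap: -0.1
grasp_force: 0.0
```

Call:
apply_moves(linear=[[0, 0, 0.1], [0, 0, 0.2], [0, 0, 0.3], [0, 0, 0.3]], turn=[[0, 0, 0], [0, 0, 0], [0, 0, 0], [0, 0, 0]])

```text
t: 6.13
tool_pos: [539.1, 64.9, 80.0]
orientation: [-3.142, 0.0, 1.296]
force: [-0.4, -0.0, 1.1]
finger_gap: 0.0
grasp_force: 0.3
```

Call:
apply_moves(linear=[[0, 0, 0.1], [0, 0, 0.2], [0, 0, 0.3], [0, 0, 0.3]], turn=[[0, 0, 0], [0, 0, 0], [0, 0, 0], [0, 0, 0]])

```text
t: 6.47
tool_pos: [539.1, 64.9, 77.0]
orientation: [-3.142, 0.0, 1.296]
force: [0.6, -0.1, -0.5]
finger_gap: -0.0
grasp_force: 0.1
```

Call:
apply_moves(linear=[[0, 0, 0.1], [0, 0, 0.2], [0, 0, 0.3], [0, 0, 0.3]], turn=[[0, 0, 0], [0, 0, 0], [0, 0, 0], [0, 0, 0]])

```text
t: 6.8
tool_pos: [539.1, 64.9, 74.0]
orientation: [3.142, 0.0, 1.296]
force: [0.2, -0.1, 0.1]
finger_gap: 0.2
grasp_force: 0.0
```

Call:
apply_moves(linear=[[0, 0, 0.1], [0, 0, 0.2], [0, 0, 0.3], [0, 0, 0.4], [0, 0, 0.4]], turn=[[0, 0, 0], [0, 0, 0], [0, 0, 0], [0, 0, 0], [0, 0, 0]])

```text
t: 7.22
tool_pos: [539.4, 64.8, 72.8]
orientation: [3.14, 0.002, 1.296]
force: [-14.4, -2.4, 32.5]
finger_gap: -0.0
grasp_force: 15.9
```

```bash
python3 - <<'E'
from h import *
a=snap('side');b=snap('scene');w=snap('wrist')
A=cv2.resize(a['img'][110:280,170:350],None,fx=2.2,fy=2.2,interpolation=cv2.INTER_CUBIC)
B=cv2.resize(w['img'],(499,374),interpolation=cv2.INTER_AREA)
o=np.hstack([A,B])[:,:,::-1];o=cv2.resize(o,(800,int(374*800/o.shape[1])));print(o.shape)
cv2.imwrite('pics/c5.png',o)
s=ctrl.observe();print(s['t'],s['tool_pos'],s['force'],s['moment'],s['qpos'].round(2),s['tau'].round(1))
E
```

```text
(334, 800, 3)
7.3667 [539.40957097  64.82533097  72.76295903] [-14.85179379  -2.45012779  31.40840661] [-0.66891896  3.25426768  0.02134744] [ 0.44  0.36 -0.76  1.79  0.28  1.1  -0.69] [ -0.7 -37.5  -6.2 -29.4   1.   -4.9  -0. ]
```

View pics/c5.png

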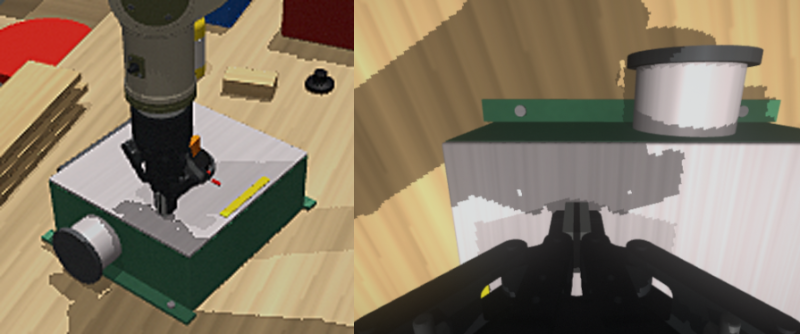

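The lid is now shut flat, with the gripper tip at about (165,212) in the left panel; the wrist view on the right shows the lid level with the rim. Next I lift off, move beyond the fastener and measure the bar and red marks.

Call:
apply_moves(linear=[[0, 0, -1], [0, 0, -4], [0, 0, -8], [-3, 0, -12], [-7, 0, -15], [-11, 0, -15], [-15, 0, -15], [-18, 0, -15], [-18, 0, -15], [-18, 0, -15]], turn=[[0, 0, 0], [0, 0, 0], [0, 0, 0], [0, 0, 0], [0, 0, 0], [0, 0, 0], [0, 0, 0], [0, 0, 0], [0, 0, 0], [0, 0, 0]], hand=4)

```text
t: 8.2
tool_pos: [489.6, -111.3, 220.2]
orientation: [3.141, 0.001, 1.29]
force: [0.1, 1.2, -0.2]
finger_gap: 39.8
grasp_force: 0.0
```

```bash
python3 - <<'E'
from h import *
q=np.load('box.npy');s=ctrl.observe();print(s['t'],s['tool_pos'],s['force'],s['finger_gap'])
D={n:snap(n) for n in('scene','side','wrist')}
A=cv2.resize(D['side']['img'][110:280,170:350],None,fx=2.2,fy=2.2,interpolation=cv2.INTER_CUBIC)
B=cv2.resize(D['scene']['img'][150:300,240:400],None,fx=2.5,fy=2.5,interpolation=cv2.INTER_CUBIC)[:374]
cv2.imwrite('pics/c6.png',cv2.resize(np.hstack([A,B]),(796,374))[:,:,::-1])
for n,d in D.items():
    cv2.imwrite(f'pics/raw_{n}.png',d['img'][:,:,::-1])
    h=cv2.cvtColor(d['img'],cv2.COLOR_RGB2HSV);p=proj(d,[548,-30,145]);print(n,p,ray(d,280,210))
    for nm,lo,hi in(('orange',(5,150,60),(18,255,255)),('red',(0,140,80),(4,255,255))):
        m=cv2.inRange(h,lo,hi);k,l,st,ce=cv2.connectedComponentsWithStats(m)
        for i in range(1,k):
            if st[i][4]>3 and np.hypot(*(ce[i]-p))<(200 if n=='wrist' else 40):
                pts=np.argwhere(l==i)[:,::-1].astype(np.int32);r=cv2.minAreaRect(pts)
                print(' ',nm,st[i].tolist(),ce[i].round(1),cv2.boxPoints(r).round(0).tolist())
E
```

```text
8.2 [ 489.5624239  -111.32316322  220.19954293] [ 0.12857783  1.24008047 -0.1685329 ] 39.77456204207943
scene [294.32949549 211.24297549] (array([ 1238.22281467, -1036.04304963,  1028.08099231]), array([-0.48054056,  0.65340892, -0.58492525]))
  orange [287, 207, 14, 14, 117] [293.8 213.6] [[284.0, 214.0], [299.0, 206.0], [303.0, 213.0], [288.0, 221.0]]
side [264.88087792 183.85158735] (array([137.1932544 , 895.11021655, 909.11069729]), array([ 0.28125922, -0.70953756, -0.64610348]))
  orange [260, 179, 12, 17, 113] [265.1 186.9] [[256.0, 190.0], [269.0, 178.0], [274.0, 183.0], [262.0, 196.0]]
  red [278, 201, 4, 3, 7] [279.3 202.3] [[277.0, 202.0], [278.0, 201.0], [281.0, 203.0], [281.0, 204.0]]
wrist [325.33180775  88.03860644] (array([511.0716023 , -37.519039  , 395.78664868]), array([-0.07382583, -0.2743403 , -0.95879463]))
  orange [318, 51, 20, 75, 1042] [327.2  87.8] [[317.0, 52.0], [331.0, 50.0], [338.0, 124.0], [323.0, 125.0]]
  red [255, 89, 16, 8, 108] [262.8  92.4] [[255.0, 89.0], [270.0, 89.0], [270.0, 96.0], [255.0, 96.0]]
  red [276, 89, 7, 6, 41] [279.1  91.6] [[276.0, 89.0], [282.0, 89.0], [282.0, 94.0], [276.0, 94.0]]
```

View pics/raw_wrist.png

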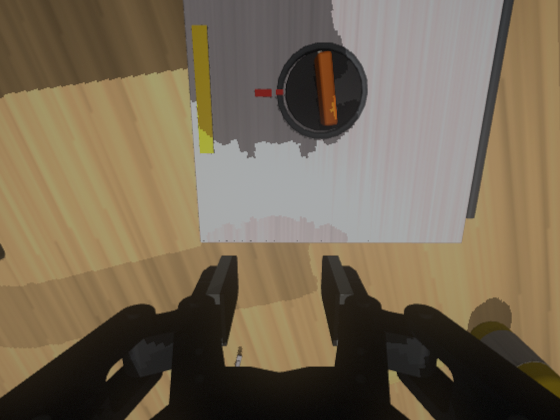

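The wrist view shows the bar's top from (324,51) to (331,124), the lid mark at (263,92), the collar mark at (279,92) and the fingertips at about (237,258) and (321,258).

```bash
python3 - <<'E'
from h import *
d=snap('wrist');h=cv2.cvtColor(d['img'],cv2.COLOR_RGB2HSV)
m=cv2.inRange(h,(5,150,60),(18,255,255));m[:, :300]=0;m[140:]=0;m[:,350:]=0
# top face: brighter/darker split
P=np.array([(324,51),(331,124)],float)
ends=[plane(d,u,v,150) for u,v in((324,51.5),(331,123.5))]
print('bar ends@150',ends,np.linalg.norm(ends[0]-ends[1]))
e=ends[0]-ends[1];by=np.arctan2(e[1],e[0]);print('bar yaw',by,'mid',(ends[0]+ends[1])/2)
lm=plane(d,262.8,92.4,106);cm=plane(d,279.1,91.6,117);print('marks',lm,cm)
ax=(cm-lm)[:2];
g=cv2.cvtColor(d['img'],cv2.COLOR_RGB2GRAY)
# collar ellipse from dark blob
mm=((g<60)).astype(np.uint8);mm[150:]=0;mm[:,:270]=0;mm[:,380:]=0
mm=mm|(m>0).astype(np.uint8)
c=max(cv2.findContours(mm,0,2)[0],key=cv2.contourArea);el=cv2.fitEllipse(cv2.convexHull(c));print(el,'collar ctr',plane(d,*el[0],114))
f=d['K'][0,0];print('f',f,'tip depth',f*39.8/83)
x,R=pose();Rc=cv2.Rodrigues(np.array(d['rvec']))[0];cam=-Rc.T@np.array(d['tvec']).ravel()
print('cam in tool',R.inv().apply(cam-x),'TCP px',proj(d,x),proj(d,x+[0,0,27]),proj(d,x+[0,0,19+27]),x)
D=snap('scene');E=snap('side');print('tri',tri(ray(D,293.8,213.6),ray(E,265.1,186.9)))
for z in(145,):print(plane(D,293.8,213.6,z),plane(E,265.1,186.9,z))
E
```

```text
bar ends@150 [array([551.85369806,  -6.32078122, 150.        ]), array([545.66123382, -54.09726697, 150.        ])] 48.176126903903565
bar yaw 1.4419016918416814 mid [548.75746594 -30.2090241  150.        ]
marks [502.71293585 -17.31190091 106.        ] [515.79899617 -21.01226436 117.        ]
((320.0631408691406, 91.41747283935547), (86.23756408691406, 97.07229614257812), 4.086179256439209) collar ctr [547.88026699 -29.6929581  114.        ]
f 326.8616547908175 tip depth 156.7360706105366
cam in tool [  73.07371805    0.93480215 -175.58819253] TCP px [277.43066172 244.80660066] [277.20572121 265.66778245] [276.99935292 284.80655962] [ 490.56275184 -106.95110934  220.1711529 ]
tri (array([546.62527255, -29.2785407 , 135.69772429]), [np.float64(0.5591571329754869), np.float64(0.5591571329754772)])
[553.30324934 -39.965762   145.        ] [542.14288176 -17.81089519 145.        ]
```

```bash
python3 - <<'E'
from h import *
s=ctrl.observe();print(s['t'],s['qpos'].round(3),s['orientation'],totool([548.3,-30,150],[np.pi,0,1.442]))
E
```

```text
8.5 [ 0.775  0.097 -0.686  1.716  0.063  1.351 -0.195] [-3.14157234e+00 -1.69755406e-04  1.29789493e+00] (array([8.98, 3.49, 7.02]), array([-4.60822068e-04, -9.79327407e-03, -8.25661205e+00]))
```

Call:
apply_moves(linear=[[3, 1.2, 1], [6, 2.4, 2], [9, 3.5, 3], [9, 3.5, 4], [9, 3.5, 5], [9, 3.5, 6], [9, 3.5, 6], [9, 3.5, 6]], turn=[[0, 0, -4], [0, 0, -8.3], [0, 0, -8.3], [0, 0, -8.3], [0, 0, -8.3], [0, 0, -8.3], [0, 0, -8.3], [0, 0, -8.3]], hand=3)

```text
t: 9.17
tool_pos: [547.8, -32.3, 159.8]
orientation: [-3.141, 0.001, 1.439]
force: [-0.6, 0.2, 0.3]
finger_gap: 29.9
grasp_force: 0.0
```

```bash
python3 - <<'E'
from h import *
d=snap('wrist','w7.png');s=ctrl.observe();print(s['t'],s['qpos'].round(3),totool([548.3,-30,150],[np.pi,0,1.442]),proj(d,[548.3,-30,150]))
E
```

```text
9.2167 [ 0.619  0.272 -0.748  1.684  0.194  1.261 -0.302] (array([ 0.22, -0.02,  1.05]), array([ 0.01107208,  0.03274375, -0.16671191])) [277.88633788 235.09555991]
```

View pics/w7.png

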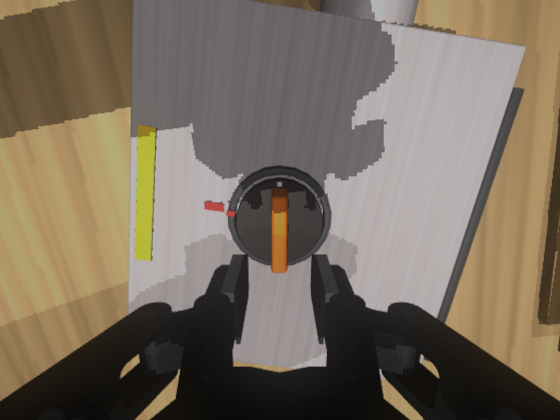

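The bar lies centred between the fingers and lined up with them (column 280, rows 188 to 272). I descend around it.

Call:
apply_moves(linear=[[0.2, 0, 1], [0.2, 0, 2], [0.2, 0, 3], [0.2, 0, 4], [0.2, 0, 4.5], [0.2, 0, 4.5]], turn=[[0, 0, 0], [0, 0, 0], [0, 0, 0], [0, 0, 0], [0, 0, 0], [0, 0, 0]], hand=3)

```text
t: 9.72
tool_pos: [547.6, -29.3, 113.5]
orientation: [-3.139, -0.0, 1.441]
force: [-0.3, 0.2, -0.3]
finger_gap: 30.1
grasp_force: 0.0
```

Call:
apply_moves(linear=[[0, 0, 0.1], [0, 0, 0.2], [0, 0, 0.3], [0, 0, 0.4], [0, 0, 0.5], [0, 0, 0.5]], turn=[[0, 0, 0], [0, 0, 0], [0, 0, 0], [0, 0, 0], [0, 0, 0], [0, 0, 0]], hand=1.3)

```text
t: 10.22
tool_pos: [548.6, -29.3, 110.2]
orientation: [3.141, 0.0, 1.44]
force: [0.3, -0.0, -0.1]
finger_gap: 12.8
grasp_force: 0.0
```

Call:
apply_moves(linear=[[0, 0, 0.2], [0, 0, 0.4], [0, 0, 0.6], [0, 0, 0.8], [0, 0, 1.0], [0, 0, 1.2], [0, 0, 1.4], [0, 0, 1.6], [0, 0, 1.6]], turn=[[0, 0, 0], [0, 0, 0], [0, 0, 0], [0, 0, 0], [0, 0, 0], [0, 0, 0], [0, 0, 0], [0, 0, 0], [0, 0, 0]])

```text
t: 10.97
tool_pos: [548.4, -29.2, 93.7]
orientation: [-3.141, 0.0, 1.44]
force: [0.2, -0.0, 0.4]
finger_gap: 13.1
grasp_force: 0.0
```

Call:
apply_moves(linear=[[0, 0, 0.1], [0, 0, 0.2], [0, 0, 0.3], [0, 0, 0.3]], turn=[[0, 0, 0], [0, 0, 0], [0, 0, 0], [0, 0, 0]])

```text
t: 11.3
tool_pos: [548.7, -29.2, 91.2]
orientation: [3.141, 0.0, 1.44]
force: [-0.5, 0.7, 1.8]
finger_gap: 13.0
grasp_force: 0.9
```

Call:
apply_moves(linear=[[0, 0, 0.1], [0, 0, 0.2], [0, 0, 0.2]], turn=[[0, 0, 0], [0, 0, 0], [0, 0, 0]])

```text
t: 11.55
tool_pos: [548.8, -29.2, 89.4]
orientation: [3.141, 0.0, 1.44]
force: [-1.1, -0.6, 4.6]
finger_gap: 13.3
grasp_force: 2.4
```

Call:
apply_moves(linear=[[0, 0, 0.1], [0, 0, 0.1], [0, 0, 0.1], [0, 0, 0.1], [0, 0, 0.1], [0, 0, 0.1], [0, 0, 0.1], [0, 0, 0.1]], turn=[[0, 0, 0], [0, 0, 2.5], [0, 0, 5], [0, 0, 7.5], [0, 0, 10], [0, 0, 12.5], [0, 0, 15], [0, 0, 15]])

```text
t: 12.22
tool_pos: [548.4, -29.5, 88.5]
orientation: [3.142, 0.001, 1.176]
force: [-4.2, -0.3, 6.5]
finger_gap: 13.1
grasp_force: 6.9
```

```bash
python3 - <<'E'
from h import *
s=ctrl.observe();print(s['t'],s['qpos'].round(3),s['force'],s['moment'],s['orientation'])
E
```

```text
12.2167 [ 0.557  0.335 -0.688  1.767  0.235  1.123 -0.601] [-4.19983888 -0.25265855  6.47238643] [-0.14074709  0.7406386   0.04623022] [3.14158474e+00 8.35179559e-04 1.17594682e+00]
```

Call:
apply_moves(linear=[[0, 0, 0], [0, 0, 0], [0, 0, 0], [0, 0, 0], [0, 0, 0]], turn=[[0, 0, 2.5], [0, 0, 5], [0, 0, 7.5], [0, 0, 10], [0, 0, 10]])

```text
t: 12.63
tool_pos: [548.7, -29.6, 88.6]
orientation: [3.141, 0.001, 1.001]
force: [-2.9, -1.1, 5.8]
finger_gap: 13.2
grasp_force: 6.9
```

```bash
cat > o.py <<'E'
from h import *
s=ctrl.observe();print(s['t'],s['qpos'][6].round(2),s['tool_pos'].round(1),s['force'].round(1),s['moment'].round(2),'yaw',s['orientation'][2].round(3))
E
python3 o.py
```

```text
12.6333 -0.77 [548.7 -29.6  88.6] [-2.9 -1.1  5.8] [-0.29  0.51  0.1 ] yaw 1.001
```

Call:
apply_moves(linear=[[0, 0, 0.03], [0, 0, 0.03], [0, 0, 0.03], [0, 0, 0.03], [0, 0, 0.03]], turn=[[0, 0, 2.5], [0, 0, 5], [0, 0, 7.5], [0, 0, 10], [0, 0, 10]])

```text
t: 13.05
tool_pos: [548.9, -29.7, 88.4]
orientation: [3.14, 0.0, 0.827]
force: [-2.1, -1.5, 6.5]
finger_gap: 13.5
grasp_force: 7.4
```

Call:
apply_moves(linear=[[0, 0, 0], [0, 0, 0], [0, 0, 0], [0, 0, 0], [0, 0, 0]], turn=[[0, 0, 2], [0, 0, 4], [0, 0, 6], [0, 0, 8], [0, 0, 8]])

```text
t: 13.47
tool_pos: [549.0, -29.8, 88.5]
orientation: [3.14, -0.0, 0.688]
force: [-1.5, -1.9, 5.4]
finger_gap: 13.0
grasp_force: 7.4
```

Call:
apply_moves(linear=[[0, 0, 0.04], [0, 0, 0.04], [0, 0, 0.04], [0, 0, 0.04], [0, 0, 0.04]], turn=[[0, 0, 2], [0, 0, 4], [0, 0, 6], [0, 0, 8], [0, 0, 8]])

```text
t: 13.88
tool_pos: [549.2, -30.0, 88.2]
orientation: [3.14, -0.0, 0.548]
force: [-1.1, -2.4, 7.0]
finger_gap: 12.5
grasp_force: 7.7
```

```bash
python3 o.py
```

```text
13.8833 -1.2 [549.2 -30.   88.2] [-1.1 -2.4  7. ] [-0.59  0.3   0.1 ] yaw 0.548
```

Call:
apply_moves(linear=[[0, 0, 0], [0, 0, 0], [0, 0, 0], [0, 0, 0], [0, 0, 0]], turn=[[0, 0, 2], [0, 0, 4], [0, 0, 6], [0, 0, 8], [0, 0, 8]])

```text
t: 14.3
tool_pos: [549.3, -30.1, 88.3]
orientation: [3.14, -0.001, 0.408]
force: [-1.5, -3.1, 6.5]
finger_gap: 12.6
grasp_force: 7.7
```

Call:
apply_moves(linear=[[0, 0, 0], [0, 0, 0], [0, 0, 0], [0, 0, 0], [0, 0, 0]], turn=[[0, 0, 2], [0, 0, 4], [0, 0, 6], [0, 0, 8], [0, 0, 8]])

```text
t: 14.72
tool_pos: [549.2, -30.3, 87.9]
orientation: [3.14, -0.001, 0.269]
force: [1.6, -3.1, 2.4]
finger_gap: 13.1
grasp_force: 4.7
```

```bash
python3 o.py
```

```text
14.7167 -1.47 [549.2 -30.3  87.9] [ 1.6 -3.1  2.4] [-0.89 -0.32  0.07] yaw 0.269
```

The push force fell from 6.5 to 2.4 N, so the pin is at the pocket. I stop turning and follow it down.

Call:
apply_moves(linear=[[0, 0, 0.05], [0, 0, 0.1], [0, 0, 0.15], [0, 0, 0.2], [0, 0, 0.25], [0, 0, 0.3], [0, 0, 0.3]], turn=[[0, 0, 0], [0, 0, 0], [0, 0, 0], [0, 0, 0], [0, 0, 0], [0, 0, 0], [0, 0, 0]])

```text
t: 15.3
tool_pos: [549.1, -30.1, 84.8]
orientation: [3.14, -0.001, 0.271]
force: [2.1, -4.9, 4.8]
finger_gap: 13.1
grasp_force: 4.4
```

```bash
python3 o.py
```

```text
15.3 -1.47 [549.1 -30.1  84.8] [ 2.1 -4.9  4.8] [-1.26 -0.38  0.05] yaw 0.271
```

Call:
apply_moves(linear=[[0, 0, 0.05], [0, 0, 0.1], [0, 0, 0.15], [0, 0, 0.15]], turn=[[0, 0, 0], [0, 0, 0], [0, 0, 0], [0, 0, 0]])

```text
t: 15.63
tool_pos: [549.1, -30.1, 83.2]
orientation: [3.14, -0.001, 0.271]
force: [0.9, -5.7, 4.3]
finger_gap: 12.8
grasp_force: 4.3
```

```bash
python3 o.py
```

```text
15.6333 -1.47 [549.1 -30.1  83.2] [ 0.9 -5.7  4.3] [-1.2  -0.34  0.04] yaw 0.271
```

Call:
apply_moves(linear=[[0, 0, 0.05], [0, 0, 0.1], [0, 0, 0.15], [0, 0, 0.15]], turn=[[0, 0, 0], [0, 0, 0], [0, 0, 0], [0, 0, 0]])

```text
t: 15.97
tool_pos: [549.2, -30.1, 81.9]
orientation: [3.14, -0.001, 0.271]
force: [0.6, -4.8, 7.6]
finger_gap: 12.7
grasp_force: 5.1
```

```bash
python3 o.py
```

```text
15.9667 -1.47 [549.2 -30.1  81.9] [ 0.6 -4.8  7.6] [-1.28 -0.09  0.06] yaw 0.271
```

Call:
apply_moves(linear=[[0, 0, 0.05], [0, 0, 0.1], [0, 0, 0.1], [0, 0, 0.1]], turn=[[0, 0, 0], [0, 0, 0], [0, 0, 0], [0, 0, 0]])

```text
t: 16.3
tool_pos: [549.2, -30.2, 81.2]
orientation: [3.14, -0.001, 0.271]
force: [-0.8, -5.4, 9.5]
finger_gap: 13.2
grasp_force: 5.8
```

```bash
python3 o.py
```

```text
16.3 -1.47 [549.2 -30.2  81.2] [-0.8 -5.4  9.5] [-1.28  0.06  0.06] yaw 0.271
```

Call:
apply_moves(linear=[[0, 0, -0.2], [0, 0, -0.4], [0, 0, -0.4], [0, 0, -0.4], [0, 0, -1], [0, 0, -2], [0, 0, -4], [0, 0, -7], [0, 0, -10], [0, 0, -10]], turn=[[0, 0, 0], [0, 0, 0], [0, 0, 0], [0, 0, 0], [0, 0, 0], [0, 0, 0], [0, 0, 0], [0, 0, 0], [0, 0, 0], [0, 0, 0]], hand=2.5)

```text
t: 17.13
tool_pos: [551.4, -28.8, 187.2]
orientation: [3.139, -0.008, 0.272]
force: [1.6, 0.9, 0.9]
finger_gap: 24.8
grasp_force: 0.0
```

Call:
apply_moves(linear=[[-3, 0, -3], [-6, 0, -4], [-9, 0, -4], [-12, 0, -4], [-12, 0, -4], [-12, 0, -4]], turn=[[0, 0, 0], [0, 0, 0], [0, 0, 0], [0, 0, 0], [0, 0, 0], [0, 0, 0]])

```text
t: 17.63
tool_pos: [432.4, -61.9, 221.5]
orientation: [3.14, -0.001, 0.27]
force: [1.0, 0.8, 1.1]
finger_gap: 24.9
grasp_force: 0.0
```

```bash
python3 - <<'E'
from h import *
exec(open('o.py').read())
D={n:snap(n) for n in('scene','side','wrist')}
A=cv2.resize(D['side']['img'][150:250,200:320],None,fx=3,fy=3,interpolation=cv2.INTER_CUBIC)
B=cv2.resize(D['wrist']['img'][:300],(430,300*430//560),interpolation=cv2.INTER_AREA)
o=np.zeros((300,800,3),np.uint8);o[:,:360]=A;o[:B.shape[0],360:790]=B;cv2.imwrite('pics/c8.png',o[:,:,::-1])
for n,d in D.items():
    h=cv2.cvtColor(d['img'],cv2.COLOR_RGB2HSV);p=proj(d,[548.3,-30,143])
    for nm,lo,hi in(('orange',(5,150,60),(18,255,255)),('red',(0,140,80),(4,255,255))):
        m=cv2.inRange(h,lo,hi);k,l,st,ce=cv2.connectedComponentsWithStats(m)
        for i in range(1,k):
            if st[i][4]>3 and np.hypot(*(ce[i]-p))<(200 if n=='wrist' else 40):
                print(n,nm,st[i].tolist(),ce[i].round(1)); P=[plane(d,*ce[i],z).round(1) for z in (106,117)]
                if nm=='red' and n=='wrist':print('   ',P)
E
```

```text
17.6333 -1.22 [432.4 -61.9 221.5] [1.  0.8 1.1] [ 0.04 -0.01 -0.02] yaw 0.27
scene orange [285, 211, 18, 11, 147] [293.7 215.8]
side orange [257, 185, 18, 9, 157] [265.4 189.1]
side red [278, 201, 4, 3, 6] [279.3 202.2]
wrist orange [270, 7, 23, 80, 1073] [281.1  44.8]
wrist red [256, 90, 7, 7, 34] [258.9  93. ]
    [array([516.1, -20.8, 106. ]), array([515.7, -21.6, 117. ])]
wrist red [246, 100, 13, 17, 101] [251.5 108.1]
    [array([502.8, -17.8, 106. ]), array([502.8, -18.7, 117. ])]
```

View pics/c8.png

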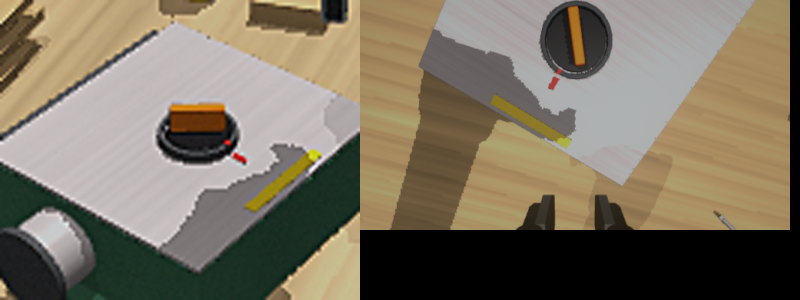

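```bash
python3 - <<'E'
from h import *
D=snap('scene');E=snap('side');print(tri(ray(D,293.7,215.8),ray(E,265.4,189.1)))
for d in(D,E):print(proj(d,[548,-30,136])-proj(d,[548,-30,129]))
E
```

```text
(array([546.28929909, -29.47776047, 128.07192218]), [np.float64(0.2591898193925636), np.float64(0.2591898193926189)])
[ 0.06234586 -2.01211406]
[-0.04504784 -2.05031506]
```

The last picture shows the lid shut, the collar mark still in line with the lid mark, and the bar low in the collar. The bar's measured height fell from 135.7 to 128.1 mm, which is the full 7 mm drop. The arm is clear, so I hand the job in.

```bash
python3 -c "
from rig import ctrl
print(ctrl.job_done())"
```

```text
the job is handed in; nothing more can be done
None
```

The lid is shut and the fastener is locked: it dropped about 7 mm into its detent, the collar mark did not move, the push on the fastener read 9.5 N at most, and I handed the job in at about 18 s.

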